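# Sort the supply rack by height

### The arm

A 7-joint arm with a two-finger parallel gripper is mounted at the origin on a cart in front of the work surface, level with it; the furniture and walls round the work are solid. World frame = base frame: x ahead of the robot, y to its left, z up, the work surface at z = 0. Lengths are in mm, angles in rad, forces in N, time in s.
With the tool pointing down it reaches from about 400 to 875 mm from the base axis. Payload 4.4 kg.
Tool frame: the origin (TCP) lies midway between the tips of the shut fingers; the grasp point (between the pads) lies 19 mm behind it; z points along the fingers, y is the direction in which the jaws open and shut (so a half turn about z gives the same grasp; the last joint's range is limited). The gripper opens to 85 mm and grips with 20 to 120 N. Pads are 22 mm wide; open, the fingers measure 114 mm over their backs; the gripper's body (76 mm by 85 mm) begins 54 mm behind the grasp point. The pads swing forward as they close: fully open they stand 13 mm farther back than shut.
Start: joints at [-1.388, 0.628, 0.038, 1.517, -0.027, 0.996, -0.02], TCP at [160.031, 630.007, 210.513] pointing down, gripper open.
Joint ranges: [-3.06, 3.06], [-0.37, 2.12], [-1.25, 1.32], [0.18, 2.47], [-1.1, 4.24], [0.23, 1.98], [-2.94, 2.94]. Speed limits (rad/s): [2.57, 2.57, 3.14, 3.14, 3.14, 3.14, 3.14].

### API

Orientations are given as [roll, pitch, yaw] about the fixed x, y, z axes, in that order (R = Rz(yaw) Ry(pitch) Rx(roll)).
In Python, from cell import * gives the robot as it stands. The module is installed in compiled form; this text tells all that it offers.
- The arm moves only by the tool move_arm, never from a script. Its argument "series" is a list of rows, each a list of 2 entries, a list of its own where there are three numbers: the shift along the tool's x, y, z in m, then the turn about the tool's z in rad. In form: [[[x, y, z], yaw], ...]. A call has 1 to 5 rows; each row is the pose to reach, as a shift and turn from the pose measured when the call began, along the tool's axes at that moment; what a row does not reach only later rows make up. A row lasts 1/8 s, in which the tool goes at most 62.5 mm and 10.7 degrees, less where a joint would pass 70% of its speed; a pose out of reach is approached as far as the arm can. A call with a gripper value outside its range is refused whole. "claw" is the opening, from 0 (shut) to 1 (fully open), set as the call begins (left out, the last holds). The fingers move at their own pace and stop on an object; the grip force is fixed at half the most. Time passes only in rows, so rows that repeat a pose let the fingers close. It gives the time, the measured TCP pose, the force and the opening at its end, in the units of the state.
- read_state(): the state, without advancing time (a new reading comes with each control period).
- get_image(name): name is "scene" or "side" or "wrist"; returns the picture (384x512x3 uint8, blue, green, red); there is no depth.
- camera_model(name): a dict with "fov_y" (degrees; the focal length in pixels is half the picture's height over the tangent of half this angle, whatever the lens; pixels are square), "cx", "cy" (the principal point, pixels), "pose" (4x4, takes a point from camera to world coordinates); the wrist camera has in their place "tool_from_camera" (4x4, takes a point from camera to tool coordinates, whose origin is the TCP and whose axes are the flange's). Camera axes: x right, y down, z forward; pixel columns grow to the right and rows downward; lengths in mm; the calibration is good to about 2 mm. A picture is of the moment at which its call begins: read the wrist's pose just before it. camera_model takes no time and is no camera call.
- finish_job(): hands the job in, once; it reports no verdict.
The state is a dict: "clock": time; "qpos": joint angles; "qd": joint speeds; "tau": joint torques, N m; "eef_pos": TCP position; "tool_rot": TCP orientation; "force": force on the tool from outside, world axes, zero at the start; "torque": the same for the moment, N m; "width": finger opening in mm.
Only numpy, scipy, OpenCV 4.12 (cv2) and the standard library are available. Lean on these libraries where they do the work, as an engineer would, in place of code of your own. Each camera call takes 0.05 s, during which the arm holds its last target. There are 200 camera calls.

### The job

The four supplies on the small rack (two white jars, eye loupe and wick spool) stand in the wrong order. Rearrange them on its four cork pads by height, one centred on each pad: the tallest on the pad next to the tall wooden end board, then steadily lower to the lowest at the other end. Use the clear bench to park a thing when needed, keep everything upright, and leave the eraser beside the rack alone.

Things in the scene. Friction and masses are not known exactly. Their poses are not given: they have to be found in the camera images.
- jar_paste_mid (a point): Large white plastic jar with screw cap and a blue band, 58 mm across, 72 mm tall, upright. This point: its centre, half-way up; z up.
- jar_flux_mid (a point): Smaller white plastic jar with screw cap and a dark red band, 54 mm across, 50 mm tall, upright. This point: its centre, half-way up; z up.
- eye_loupe_mid (a point): Black round eye loupe, 36 mm across, 26 mm tall. This point: its centre, half-way up; z up.
- wick_spool_mid (a point): Small flat blue spool of copper wick, 38 mm across, 12 mm tall, lying flat. This point: its centre, half-way up; z up.
- pad_1_top (a point): Fixed round cork pad, 72 mm across, one of four alike in a straight row 84 mm apart (pad_1, pad_2, pad_3, pad_4 from the left end of the row to the right), on a fixed aluminium board 420 x 100 x 6 mm on the bench; it lies crosswise before the robot, turned by up to 0.35 rad. This point: centre of the pad's upper face, 10 mm above the bench; x across the row, away from the robot, y along the row, z up.
- pad_2_top (a point): Cork pad like pad_1, number 2 from the left end of the row. This point: centre of its upper face; axes as for pad_1. The bench in front of the rack (towards the robot) is clear along its whole length for 150 mm from the line of pad centres, for parking (easiest to reach where it is farther from the robot base).
- pad_3_top (a point): Cork pad like pad_1, number 3 from the left end of the row. This point: centre of its upper face; axes as for pad_1.
- pad_4_top (a point): Cork pad like pad_1, number 4 from the left end of the row. This point: centre of its upper face; axes as for pad_1.
- tall_end_top (a point): Tall upright wooden end board, fixed at one end of the rack (left or right), 62 mm beyond the centre of the last pad: 90 mm wide across the row, 12 mm thick, 75 mm high above the base board (the other end has a low wooden strip only 16 mm high and 40 mm wide). This point: middle of its top edge, 81 mm above the bench.
- eraser: Bystander, not to be disturbed: blue and white eraser, 42 x 47 x 12 mm, lying on the bench to the left of the rack. Origin: centre of its underside, z up.
There are look-alikes about, which are no part of the job. What is shaped like the part that bears jar_paste_mid but orange is not meant. What is shaped like the part that bears wick_spool_mid but yellow is not meant.

How it is judged:
By the outcome, as a careful person would: the job done as asked, in the order asked, and still so for the second after the job is handed in, with the robot touching nothing.
It also fails if it takes over 120 s, if anything falls off the work surface, if the arm or the gripper's body presses on something with over 40 N, if the wrist force passes 120 N, or if a joint passes its speed limit or range.

## Working session

There is one attempt and no reset: what is moved stays moved. The work goes in short steps, Python scripts to look and compute and a tool call to move; the robot and the scene stay as the last step left them, time stands still between calls to the robot, and variables do not carry over. Pictures are saved under pics/ and viewed, about 12 in all and at most 16, crops included, and the job is handed in when it is done.

Besides the shell and the picture viewer there is one more tool, called after "Emit:" as a command line: name --argument value ..., lists and objects as JSON in quotes. move_arm: Moves the arm, as the interface text tells. Its arguments: {"type":"object","properties":{"series":{"type":"array"},"claw":{"type":"number"}},"required":["series"]}

```bash
mkdir -p pics; cat > h.py <<'E'
from cell import *
import numpy as np, cv2
def K(m,h=384):
    f=h/2/np.tan(np.radians(m["fov_y"])/2); return f,m["cx"],m["cy"]
def Rt(rpy):
    from scipy.spatial.transform import Rotation as R
    return R.from_euler('xyz',rpy).as_matrix()
def pose(name,st=None):
    m=camera_model(name)
    if name!="wrist": return m,np.array(m["pose"])
    T=np.eye(4);T[:3,:3]=Rt(st["tool_rot"]);T[:3,3]=st["eef_pos"]
    return m,T@np.array(m["tool_from_camera"])
def ray(m,T,u,v):
    f,cx,cy=K(m); d=T[:3,:3]@np.array([(u-cx)/f,(v-cy)/f,1]); return T[:3,3],d/np.linalg.norm(d)
def onz(m,T,u,v,z):
    o,d=ray(m,T,u,v); return o+d*(z-o[2])/d[2]
def proj(m,T,p):
    f,cx,cy=K(m); q=T[:3,:3].T@(np.array(p)-T[:3,3]); return f*q[0]/q[2]+cx,f*q[1]/q[2]+cy
def tri(rays):
    A=np.zeros((3,3));b=np.zeros(3)
    for o,d in rays:
        P=np.eye(3)-np.outer(d,d);A+=P;b+=P@o
    x=np.linalg.solve(A,b); return x,[np.linalg.norm((np.eye(3)-np.outer(d,d))@(x-o)) for o,d in rays]
E
python3 - <<'E'
from h import *
s=read_state();print(s)
for n in("scene","side","wrist"):
    print(n,camera_model(n)); cv2.imwrite(f"pics/{n}0.png",get_image(n))
E
```

```text
{'clock': 0.0, 'qpos': array([-1.38777947,  0.62930001,  0.03842828,  1.51837538, -0.02699162,
        0.99627718, -0.02004479]), 'qd': array([ 0.00126145, -0.00048019,  0.00038997, -0.00112155, -0.00077729,
        0.0005081 , -0.00065117]), 'tau': array([-3.28224305e-04, -5.63422430e+01,  1.22615933e+00, -1.93436390e+01,
        1.10217198e-02,  1.08467790e-02, -3.36846838e-06]), 'eef_pos': array([159.87261057, 629.35586634, 209.61639105]), 'tool_rot': array([-3.13975043e+00,  2.10306607e-05,  2.89274648e+00]), 'force': array([-0.08464189,  0.54106141,  0.13855477]), 'torque': array([-0.02168573, -0.05709668, -0.02291383]), 'width': 85.64247453514434}
scene {'fov_y': 46.90614933898726, 'cx': 257.4992124355463, 'cy': 181.18882251605567, 'pose': array([[ 6.56635685e-01, -5.73643091e-01,  4.89656187e-01,
         2.33785476e+01],
       [-7.54177310e-01, -5.05258955e-01,  4.19440072e-01,
        -3.16582355e+02],
       [ 6.79427410e-03, -6.44706905e-01, -7.64399663e-01,
         8.30859215e+02],
       [ 0.00000000e+00,  0.00000000e+00,  0.00000000e+00,
         1.00000000e+00]])}
si
[... 182 characters left out ...]
   [-3.59863412e-01, -5.90892197e-01,  7.22042060e-01,
        -7.20435367e+02],
       [ 1.43705218e-02, -7.77307287e-01, -6.28956969e-01,
         8.01761724e+02],
       [ 0.00000000e+00,  0.00000000e+00,  0.00000000e+00,
         1.00000000e+00]])}
wrist {'fov_y': 58.81621348321375, 'cx': 255.35596190960538, 'cy': 188.0800551557743, 'tool_from_camera': array([[-3.20084802e-04, -9.45644442e-01, -3.25202224e-01,
         8.32503646e+01],
       [ 9.99999926e-01, -2.33038227e-04, -3.06619902e-04,
         4.55805040e-01],
       [ 2.14168857e-04, -3.25202298e-01,  9.45644447e-01,
        -1.62993592e+02],
       [ 0.00000000e+00,  0.00000000e+00,  0.00000000e+00,
         1.00000000e+00]])}
```

View pics/scene0.png

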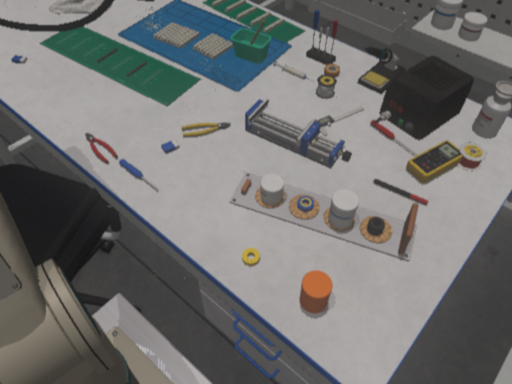

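View pics/side0.png

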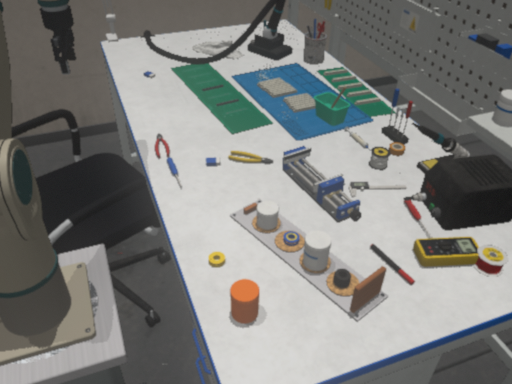

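Scene view: a low strip is at the left (248,186) and the tall board at the right (410,228). The pads hold, left to right, the flux jar (272,187), spool (305,204), paste jar (343,210) and loupe (376,226). The look-alikes are the orange jar (316,290) and the yellow spool (251,256), both in front of the rack. There are also reels at (472,154) and (326,86), and jars on the far shelf.

Target order: paste on pad 4, flux on pad 3, loupe on pad 2, spool on pad 1.

```bash
python3 - <<'E'
from h import *
P={"scene":dict(pad1=(271,194),pad2=(305,206),pad3=(342,217),pad4=(376,230),tall=(412,207),flux=(272,181),paste=(344,197),loupe=(376,220),spool=(305,202),yel=(251,256),orange=(316,296),low=(247,185)),
"side":dict(pad1=(266,224),pad2=(291,241),pad3=(316,262),pad4=(342,283),tall=(368,274),flux=(267,210),paste=(317,240),loupe=(342,275),spool=(291,237),yel=(217,259),orange=(245,310),low=(251,209))}
ms={n:pose(n) for n in P}
for k in P["scene"]:
    r=[ray(*ms[n],*P[n][k]) for n in P]; x,e=tri(r); print(k,x.round(),np.round(e,1),[onz(*ms[n],*P[n][k],10).round() for n in P])
ims=[]
for n,(x,y,w,h) in {"scene":(225,165,200,100),"side":(220,190,200,130)}.items():
    im=cv2.imread(f"pics/{n}0.png")[y:y+h,x:x+w]; ims.append(cv2.resize(im,None,fx=4,fy=4*(1 if n=="side" else 1),interpolation=cv2.INTER_CUBIC))
cv2.imwrite("pics/crop1.png",cv2.resize(ims[0],(800,400)))
E
```

```text
pad1 [539.  84.   5.] [3.8 3.8] [array([540.,  84.,  10.]), array([533.,  76.,  10.])]
pad2 [568.   3.   6.] [0.2 0.2] [array([565.,   2.,  10.]), array([566.,  -0.,  10.])]
pad3 [592. -82.  12.] [1.9 1.9] [array([596., -80.,  10.]), array([591., -82.,  10.])]
pad4 [ 616. -157.   11.] [0.1 0.1] [array([ 616., -157.,   10.]), array([ 616., -157.,   10.])]
tall [ 644. -203.   90.] [10.8 10.8] [array([ 727., -187.,   10.]), array([ 683., -154.,   10.])]
flux [540.  84.  51.] [4.2 4.2] [array([573., 108.,  10.]), array([556., 124.,  10.])]
paste [593. -74.  76.] [3.5 3.5] [array([647., -51.,  10.]), array([626., -18.,  10.])]
loupe [ 620. -149.   30.] [3.7 3.7] [array([ 640., -143.,   10.]), array([ 628., -136.,   10.])]
spool [569.   5.  18.] [0.5 0.5] [array([575.,   9.,  10.]), array([572.,  12.,  10.])]
yel [385.   9.   5.] [0.2 0.2] [array([383.,   8.,  10.]), array([384.,   5.,  10.])]
orange [ 396. -152.   15.] [2.7 2.7] [array([ 401., -150.,   10.]), array([ 394., -151.,   10.])]
low [520. 143.  11.] [2.2 2.2] [array([523., 145.,  10.]), array([519., 142.,  10.])]
```

View pics/crop1.png

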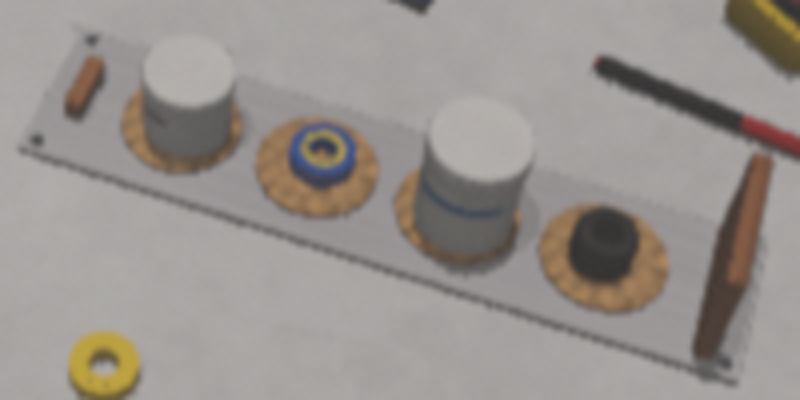

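Emit:
move_arm --series '[[[-0.044, -0.04, -0.0075], 0], [[-0.088, -0.08, -0.015], 0], [[-0.132, -0.12, -0.0225], 0], [[-0.176, -0.16, -0.03], 0], [[-0.22, -0.2, -0.0375], 0]]' --claw 1

```text
clock: 0.78
eef_pos: [324.8, 379.7, 247.8]
tool_rot: [-3.14, 0.0, 2.893]
force: [0.5, -1.2, 0.5]
width: 85.3
```

Emit:
move_arm --series '[[[-0.044, -0.04, -0.0075], 0], [[-0.088, -0.08, -0.015], 0], [[-0.132, -0.12, -0.0225], 0], [[-0.176, -0.16, -0.03], 0], [[-0.22, -0.2, -0.0375], 0.18]]'

```text
clock: 1.4
eef_pos: [489.5, 130.0, 285.9]
tool_rot: [-3.141, 0.0, 2.708]
force: [1.6, 0.7, 0.5]
width: 85.6
```

Emit:
move_arm --series '[[[-0.02, -0.012, -0.003], 0.166], [[-0.04, -0.024, -0.006], 0.333], [[-0.06, -0.035, -0.01], 0.5], [[-0.08, -0.048, -0.014], 0.666], [[-0.099, -0.059, -0.014], 0.832]]'

```text
clock: 2.02
eef_pos: [555.0, 34.2, 300.1]
tool_rot: [-3.141, 0.001, 1.871]
force: [0.1, 0.2, -0.6]
width: 85.3
```

```bash
python3 - <<'E'
from h import *
s=read_state();im=get_image("wrist");print(s["eef_pos"],s["tool_rot"],s["qpos"])
np.save("pics/w1.npy",np.r_[s["eef_pos"],s["tool_rot"]])
cv2.imwrite("pics/w1.png",im)
m,T=pose("wrist",s)
for p in [(540.4,83.4,10),(565.6,3,10),(591,-77.5,10),(616,-157.6,10)]: print(np.round(proj(m,T,p)))
E
```

```text
[554.99137263  34.17528545 300.13441115] [-3.14147235e+00  9.60973285e-04  1.87074482e+00] [-0.39644294  0.42576124  0.42220709  1.66870935 -0.19117555  1.08807743
  0.38141796]
[255.  97.]
[256. 161.]
[256. 217.]
[256. 268.]
```

View pics/w1.png

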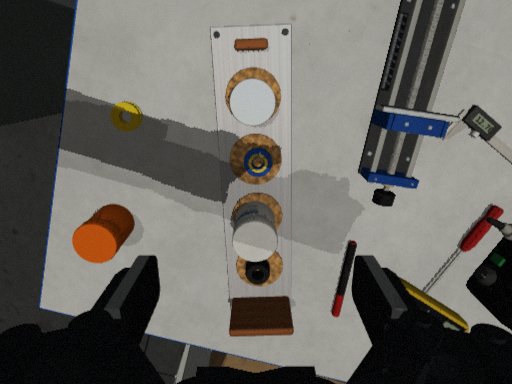

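Wrist view: flux cap is at (252,102), spool (258,160), paste cap (255,241), loupe (258,271), tall board (261,315). The yellow spool (127,115) and orange jar (100,235) are clear of the rack.

```bash
cat > pads.py <<'E'
from h import *
from scipy.optimize import least_squares
def cork(n,im,st,guess,lo=(5,90,110),hi=(22,200,255)):
    m,T=pose(n,st); hsv=cv2.cvtColor(im,cv2.COLOR_BGR2HSV); mk=cv2.inRange(hsv,lo,hi)
    ys,xs=np.nonzero(mk); P=np.array([onz(m,T,x,y,10)[:2] for x,y in zip(xs,ys)])
    out=[]
    for g in guess:
        Q=P[np.linalg.norm(P-g,axis=1)<44].astype(np.float32)
        if len(Q)<30: out.append(None);continue
        h=cv2.convexHull(Q)[:,0]
        r=least_squares(lambda c:np.linalg.norm(h-c,axis=1)-36,g,loss="soft_l1",f_scale=1)
        out.append((r.x.round(1),len(Q),round(float(np.abs(r.fun).mean()),1)))
    return out
G=np.array([(540.4,83.4),(565.6,3),(591,-77.5),(616,-157.6)])
E
python3 - <<'E'
from pads import *
v=np.load("pics/w1.npy");st=dict(eef_pos=v[:3],tool_rot=v[3:])
for n,f in(("wrist","w1"),("scene","scene0"),("side","side0")):
    im=cv2.imread(f"pics/{f}.png"); print(n)
    for o in cork(n,im,st,G): print(o)
m,T=pose("wrist",st)
for k,u,z in(("flux",(252,102),60),("spool",(258,161),22),("paste",(255,241),82),("loupe",(258,271),36)): print(k,onz(m,T,*u,z).round(1))
# two-view heights: wrist + scene + side
W=dict(flux=(252,102),spool=(258,161),paste=(255,241),loupe=(258,271));S=dict(flux=(272,182.5),spool=(305.5,202.5),paste=(345,199),loupe=(377,219))
for k in W: print(k,[a for a in tri([ray(m,T,*W[k]),ray(*pose("scene"),*S[k])])])
hsv=cv2.cvtColor(cv2.imread("pics/w1.png"),cv2.COLOR_BGR2HSV)
for n,lo,hi,box in(("spool",(100,120,60),(130,255,255),(235,140,280,185)),("loupe",(0,0,0),(180,255,45),(243,255,275,285))):
    x0,y0,x1,y1=box; M=cv2.moments(cv2.inRange(hsv[y0:y1,x0:x1],lo,hi),True); print(n,M["m10"]/M["m00"]+x0,M["m01"]/M["m00"]+y0,M["m00"])
E
```

```text
wrist
(array([537. ,  82.9]), 669, 0.6)
(array([563.5,   4.8]), 514, 0.8)
(array([591.7, -76.1]), 356, 0.6)
(array([ 618.9, -152.9]), 528, 0.9)
scene
(array([538.8,  84.4]), 83, 2.1)
(array([564.5,   4.9]), 296, 2.4)
(array([593.4, -77.2]), 51, 0.8)
(array([ 619.7, -153.1]), 331, 2.0)
side
(array([537.8,  87.6]), 41, 2.3)
(array([564.1,   4.2]), 228, 2.3)
(array([593.8, -71.6]), 31, 2.1)
(array([ 620.6, -156.5]), 353, 1.7)
flux [537.3  80.9  60. ]
spool [567.9   6.8  22. ]
paste [589.9 -77.9  82. ]
loupe [ 615.5 -146.3   36. ]
flux [array([537.44365189,  80.4828233 ,  57.61567927]), [np.float64(0.22928889308118877), np.float64(0.2292888930812087)]]
spool [array([568.93832145,   4.90238945,  16.68331649]), [np.float64(0.8719400911306067), np.float64(0.8719400911307063)]]
paste [array([590.2630271 , -78.78422566,  80.61733517]), [np.float64(0.20479108729255355), np.float64(0.2047910872927238)]]
loupe [array([ 618.13286225, -147.74642068,   38.47096546]), [np.float64(3.8030602944691307), np.float64(3.8030602944688985)]]
spool 257.1291512915129 161.92250922509226 271.0
loupe 257.27292576419217 271.3799126637555 458.0
```

Pads fit a line with C=(578,-35), yaw 0.332 and 84 mm spacing. The triangulated heights (58/17/81/38) agree with the text. I'll park the flux jar first.

Emit:
move_arm --series '[[[0.025, -0.0015, 0.04], -0.032], [[0.05, -0.003, 0.09], -0.032], [[0.05, -0.003, 0.14], -0.032], [[0.05, -0.003, 0.18], -0.032], [[0.05, -0.003, 0.18], -0.032]]'

```text
clock: 2.7
eef_pos: [536.7, 77.4, 117.3]
tool_rot: [-3.135, 0.003, 1.896]
force: [-0.2, 0.7, 0.6]
width: 85.7
```

```bash
python3 - <<'E'
from h import *
s=read_state();im=get_image("wrist");print(s["eef_pos"],s["tool_rot"])
cv2.imwrite("pics/w2.png",im)
m,T=pose("wrist",s)
print(np.round(proj(m,T,(537.3,80.8,60))),np.round(proj(m,T,(568,5.5,22))))
E
```

```text
[536.7065389   77.36922962 117.34713783] [-3.13524380e+00  2.96932911e-03  1.89626980e+00]
[257. 195.] [263. 267.]
```

View pics/w2.png

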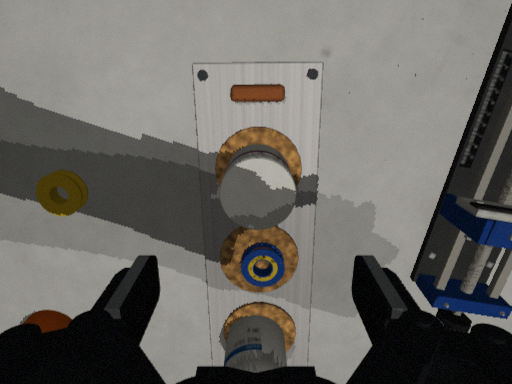

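Close view: flux cap is centred at (257,190) and the spool at (262,267). Both are a few px from the predictions.

```bash
cat >> pads.py <<'E'
C=np.array((578,-35.3));th=.332
a=np.array((-np.sin(th),np.cos(th)));n=np.array((np.cos(th),np.sin(th)))
PAD=[C+a*k for k in(126,42,-42,-126)]
def rel(p,i): d=np.array(p)[:2]-PAD[i-1]; return (d@a).round(1),(d@n).round(1)
def go(xy,z,s,yaw=np.pi/2+th):
    R=Rt(s["tool_rot"]); d=R.T@(np.r_[xy,z]-s["eef_pos"])
    return "shift",(d/1000).round(4),"turn",round(-(yaw-s["tool_rot"][2]),3)
E
python3 - <<'E'
from pads import *
s=read_state();m,T=pose("wrist",s);im=cv2.imread("pics/w2.png")
print([p.round(1) for p in PAD])
for o in cork("wrist",im,s,PAD,lo=(5,90,50)): print(o)
F=onz(m,T,257,190.5,60);print("flux",F,rel(F,1));S=onz(m,T,262,265.5,22);print("spool",S,rel(S,2))
print(go(F[:2],12,s))
print("board corners",[onz(m,T,*p,6).round(1) for p in((193,64),(323,63))])
E
```

```text
[array([536.9,  83.8]), array([564.3,   4.4]), array([591.7, -75. ]), array([ 619.1, -154.4])]
(array([539.2,  83.4]), 1890, 0.3)
(array([566.9,   4.5]), 2473, 0.4)
(array([594.4, -74.7]), 1196, 0.4)
None
flux [538.57946964  82.98503341  60.        ] (np.float64(-1.3), np.float64(1.3))
spool [569.55699872   5.39247838  22.        ] (np.float64(-0.8), np.float64(5.3))
('shift', array([0.0058, 0.002 , 0.1073]), 'turn', np.float64(-0.007))
board corners [array([465.9, 146.1,   6. ]), array([559.5, 178.3,   6. ])]
```

Emit:
move_arm --series '[[[0.006, 0.002, 0.04], -0.007], [[0.006, 0.002, 0.08], -0.007], [[0.006, 0.002, 0.105], -0.007], [[0.006, 0.002, 0.105], -0.007]]'

```text
clock: 3.25
eef_pos: [538.9, 83.3, 14.8]
tool_rot: [-3.139, 0.004, 1.903]
force: [1.1, 0.4, 1.2]
width: 84.9
```

Emit:
move_arm --series '[[[0, 0, 0], 0], [[0, 0, 0], 0], [[0, 0, 0], 0], [[0, 0, 0], 0], [[0, 0, 0], 0]]' --claw 0

```text
clock: 3.88
eef_pos: [540.1, 83.5, 17.1]
tool_rot: [3.141, 0.004, 1.903]
force: [-2.3, 0.8, 10.0]
width: 51.6
```

Emit:
move_arm --series '[[[0, 0, -0.04], 0], [[0, 0, -0.09], 0], [[-0.04, -0.035, -0.1], 0], [[-0.08, -0.07, -0.1], 0], [[-0.12, -0.095, -0.1], 0]]'

```text
clock: 4.5
eef_pos: [488.5, -61.9, 118.8]
tool_rot: [3.139, 0.004, 1.904]
force: [-0.5, -0.3, -2.0]
width: 51.3
```

```bash
python3 - <<'E'
from pads import *
s=read_state();im=get_image("wrist");cv2.imwrite("pics/w3.png",im)
print(s["eef_pos"],s["force"],s["width"]);print(go(C+(2,0)-97*n,7.5,s))
E
```

```text
[488.52399314 -61.92372392 118.75787519] [-0.49018685 -0.3310143  -2.02811347] 51.28342064840384
('shift', array([-0.0042, -0.0021,  0.1113]), 'turn', np.float64(0.001))
```

View pics/w3.png

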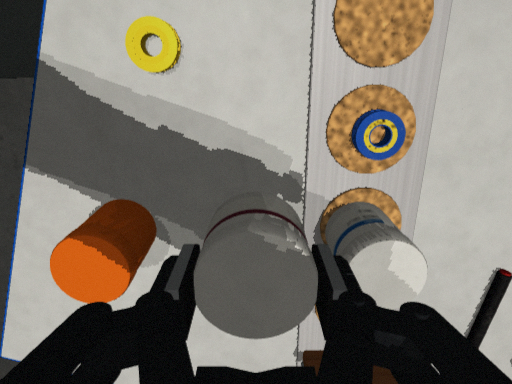

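The flux jar (dark red band) is held between the fingers. The yellow spool (153,43) and orange jar (100,250) are clear. Setting it down.

Emit:
move_arm --series '[[[-0.004, -0.003, 0.05], 0], [[-0.004, -0.003, 0.09], 0], [[-0.004, -0.003, 0.108], 0], [[-0.004, -0.003, 0.111], 0], [[-0.004, -0.003, 0.111], 0]]'

```text
clock: 5.18
eef_pos: [486.4, -75.8, 8.9]
tool_rot: [3.14, 0.01, 1.894]
force: [1.2, -0.5, -1.6]
width: 51.1
```

Emit:
move_arm --series '[[[0, 0, 0], 0], [[0, 0, 0], 0], [[0, 0, 0], 0], [[0, 0, 0], 0]]' --claw 1

```text
clock: 5.68
eef_pos: [486.5, -75.8, 9.1]
tool_rot: [3.14, 0.01, 1.895]
force: [-0.4, -0.3, -0.4]
width: 85.7
```

Emit:
move_arm --series '[[[0, 0, -0.05], 0], [[0, 0, -0.1], 0], [[0.025, 0.052, -0.11], 0], [[0.05, 0.104, -0.11], 0.008], [[0.05, 0.104, -0.11], 0.008]]'

```text
clock: 6.3
eef_pos: [571.9, 10.9, 118.8]
tool_rot: [3.136, 0.009, 1.894]
force: [-0.5, 0.1, -0.2]
width: 85.5
```

```bash
python3 - <<'E'
from pads import *
s=read_state();im=get_image("wrist");cv2.imwrite("pics/w4.png",im)
print(s["eef_pos"],s["tool_rot"])
m,T=pose("wrist",s)
hsv=cv2.cvtColor(im,cv2.COLOR_BGR2HSV);mk=cv2.inRange(hsv,(100,120,40),(130,255,255))
u,v=proj(m,T,(569.6,5.4,22));print(u,v)
w=np.zeros_like(mk);cv2.circle(w,(int(u),int(v)),70,255,-1)
cs,_=cv2.findContours(mk&w,cv2.RETR_EXTERNAL,cv2.CHAIN_APPROX_NONE);c=max(cs,key=cv2.contourArea)
e=cv2.fitEllipse(c);print(e);S=onz(m,T,*e[0],18);print("spool",S)
for o in cork("wrist",im,s,PAD,lo=(5,90,50)): print(o)
print(go(S[:2],12,s))
E
```

```text
[571.86767543  10.94179839 118.76822543] [3.13584106 0.0086343  1.89418735]
248.9209794878092 186.01195413866628
((246.5967559814453, 184.24354553222656), (45.74848175048828, 46.73843002319336), 175.9513702392578)
spool [567.71221426   4.91889597  18.        ]
(array([536.7,  83.8]), 7273, 0.7)
(array([564.1,   5.2]), 3413, 0.7)
(array([591.4, -73.9]), 1358, 0.5)
(array([ 618.5, -152.2]), 402, 0.4)
('shift', array([-0.0035, -0.0065,  0.1068]), 'turn', np.float64(-0.009))
```

View pics/w4.png

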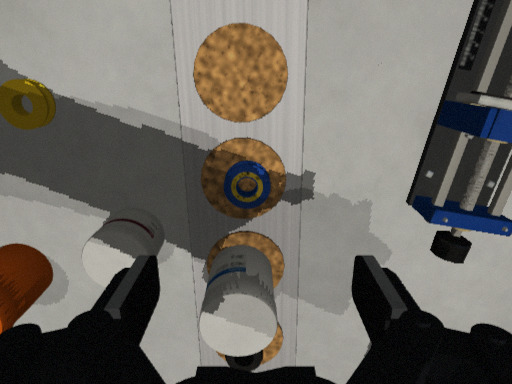

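Pads 1 and 2 and the spool (247,184) are plainly seen; the flux jar stands parked at left. Descending to the spool.

Emit:
move_arm --series '[[[-0.004, -0.006, 0.04], -0.009], [[-0.004, -0.006, 0.08], -0.009], [[-0.004, -0.006, 0.105], -0.009], [[-0.004, -0.006, 0.109], -0.009], [[-0.004, -0.006, 0.109], -0.009]]'

```text
clock: 6.98
eef_pos: [565.2, 0.2, 9.9]
tool_rot: [3.14, 0.01, 1.899]
force: [-0.4, -0.5, 0.6]
width: 85.4
```

```bash
python3 - <<'E'
from pads import *
s=read_state();print(s["eef_pos"],s["tool_rot"],s["force"],s["width"]);print(go((567.7,4.9),9,s))
E
```

```text
[5.65195863e+02 2.49048804e-01 9.88728909e+00] [3.13987408 0.00982684 1.89851364] [-0.43483642 -0.45965547  0.55349102] 85.41120445236946
('shift', array([0.0036, 0.0039, 0.0009]), 'turn', np.float64(-0.004))
```

Emit:
move_arm --series '[[[0.0035, 0.004, 0.001], -0.004], [[0.0035, 0.004, 0.001], -0.004], [[0.0035, 0.004, 0.001], -0.004]]'

```text
clock: 7.35
eef_pos: [568.2, 5.1, 9.4]
tool_rot: [3.139, 0.01, 1.903]
force: [0.2, 0.6, -0.5]
width: 85.5
```

Emit:
move_arm --series '[[[0, 0, 0], 0], [[0, 0, 0], 0], [[0, 0, 0], 0], [[0, 0, 0], 0], [[0, 0, 0], 0]]' --claw 0

```text
clock: 7.98
eef_pos: [568.2, 5.0, 9.4]
tool_rot: [3.139, 0.01, 1.903]
force: [-0.3, -0.1, -0.1]
width: 0.1
```

Emit:
move_arm --series '[[[0, 0, 0], 0]]'

```text
clock: 8.1
eef_pos: [568.2, 5.0, 9.4]
tool_rot: [3.139, 0.01, 1.903]
force: [0.7, -0.6, 0.1]
width: 0.0
```

```bash
python3 - <<'E'
from pads import *
a_=get_image("wrist");b=get_image("scene")[150:270,200:440]
cv2.imwrite("pics/w5.png",np.hstack([cv2.resize(a_,(400,300)),cv2.resize(b,(400,300))])) ;print(read_state()["force"])
E
```

```text
[-0.1173366   0.54328072  0.72670686]
```

View pics/w5.png

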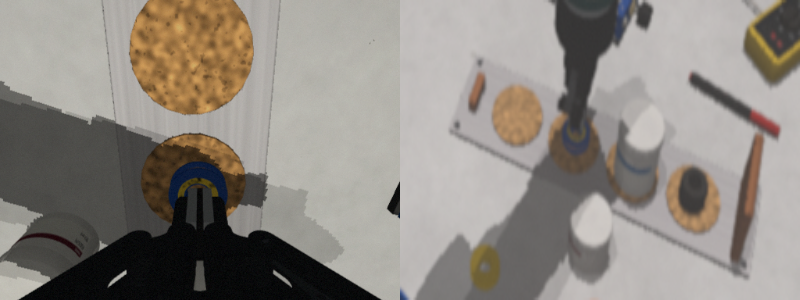

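```bash
python3 - <<'E'
from pads import *
s=read_state();im=get_image("wrist");p=s["eef_pos"]
m,T=pose("wrist",s);print("wrist tcp",proj(m,T,p));
for dz in(10,20,30): print(dz,proj(m,T,p+(0,0,dz)))
hsv=cv2.cvtColor(im,cv2.COLOR_BGR2HSV);mk=cv2.inRange(hsv,(100,120,40),(130,255,255));mk[:190]=0
ys,xs=np.nonzero(mk[:,180:330]);print("blue",xs.min()+180,xs.max()+180,ys.min(),ys.max())
x0=(xs.min()+xs.max())/2+180
for z in(10,16,22): print(z,onz(m,T,xs.min()+180,240,z)-onz(m,T,xs.max()+180,240,z))
for n in("scene","side"):
    mm=pose(n);print(n,np.round(proj(*mm,p)),np.round(proj(*mm,p+(0,0,20))))
sc=get_image("side")[180:300,220:380]
cv2.imwrite("pics/w6.png",np.hstack([im[170:320,156:356].repeat(2,0).repeat(2,1),cv2.resize(sc,(400,300))]))
E
```

```text
wrist tcp (np.float64(254.0259606900378), np.float64(237.48185037302892))
10 (np.float64(254.00353594980774), np.float64(246.81911454234626))
20 (np.float64(253.97851166923274), np.float64(257.23878121311054))
30 (np.float64(253.9504080173365), np.float64(268.94064349491777))
blue 216 290 207 267
10 [-37.23535045 -12.77268193   0.        ]
16 [-35.85202515 -12.29816581   0.        ]
22 [-34.46869985 -11.82364969   0.        ]
scene [305. 205.] [305. 199.]
side [291. 240.] [291. 234.]
```

View pics/w6.png

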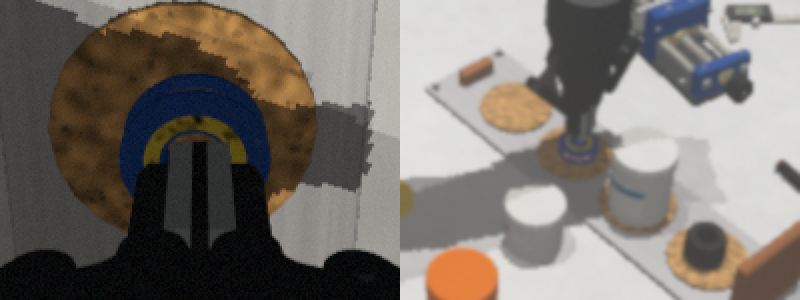

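The shut tips sit in the spool's open hub, so they passed over the flange before swinging down. I'll lift straight out, set a part opening and see how far back the tips stand there.

Emit:
move_arm --series '[[[0, 0, -0.01], 0], [[0, 0, -0.03], 0], [[0, 0, -0.05], 0], [[0, 0, -0.05], 0]]'

```text
clock: 8.8
eef_pos: [569.4, 5.5, 61.2]
tool_rot: [3.136, 0.011, 1.903]
force: [-0.3, 0.3, -0.6]
width: 0.2
```

Emit:
move_arm --series '[[[0, 0, 0], 0], [[0, 0, 0], 0], [[0, 0, 0], 0]]' --claw 0.57

```text
clock: 9.18
eef_pos: [569.0, 5.4, 60.6]
tool_rot: [3.137, 0.011, 1.903]
force: [0.0, -0.3, 0.1]
width: 48.3
```

```bash
python3 - <<'E'
from pads import *
s=read_state();im=get_image("wrist");p=s["eef_pos"];print(p,s["width"],s["tool_rot"])
cv2.imwrite("pics/w7.png",im)
m,T=pose("wrist",s);w=s["width"]/2
for dz in(0,5,10,15): print(dz,[np.round(proj(m,T,p+np.r_[k*w*n,dz]),1) for k in(-1,1)], [np.round(proj(m,T,p+np.r_[k*w*n+11*a,dz]),1) for k in(-1,1)])
mk=cv2.inRange(cv2.cvtColor(im,cv2.COLOR_BGR2HSV),(100,120,40),(130,255,255))[:,180:330]
c=max(cv2.findContours(mk,0,cv2.CHAIN_APPROX_NONE)[0],key=cv2.contourArea);e=cv2.fitEllipse(c);print(e)
S=onz(m,T,e[0][0]+180,e[0][1],18);print("spool",S,go(S[:2],9,s))
for o in cork("wrist",im,s,PAD,lo=(5,90,50)): print(o)
E
```

```text
[568.95285785   5.41125378  60.59595445] 48.34777877368025 [3.13655785 0.01092914 1.90287022]
0 [array([208.6, 237.6]), array([299.4, 237.4])] [array([207.6, 218.8]), array([300.3, 218.5])]
5 [array([207.4, 242.2]), array([300.6, 241.9])] [array([206.4, 222.9]), array([301.6, 222.7])]
10 [array([206.1, 247. ]), array([301.9, 246.7])] [array([205.1, 227.3]), array([302.9, 227. ])]
15 [array([204.8, 252. ]), array([303.3, 251.8])] [array([203.7, 231.9]), array([304.3, 231.6])]
((71.84284210205078, 206.47756958007812), (57.98813247680664, 58.73331069946289), 4.149471282958984)
spool [567.64703512   5.02260777  18.        ] ('shift', array([ 0.0006, -0.0016,  0.0516]), 'turn', np.float64(0.0))
(array([536.8,  84.1]), 12009, 0.7)
(array([564.4,   5.2]), 5383, 0.7)
(array([591.4, -73.6]), 2018, 0.4)
None
```

View pics/w7.png

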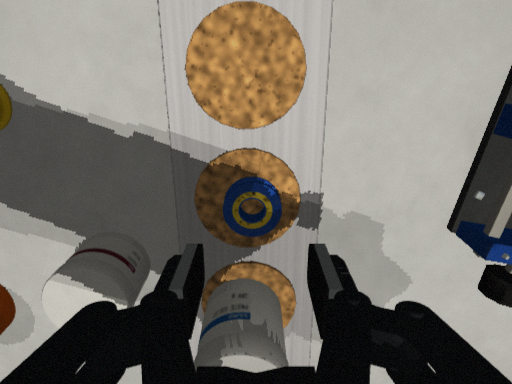

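Measured tip separation and row put the real tips about 20 mm behind the nominal TCP, which explains the miss. Descending guardedly with the part opening.

Emit:
move_arm --series '[[[0.0, -0.0015, 0.03], 0], [[0.0, -0.0015, 0.05], 0], [[0.0, -0.0015, 0.06], 0], [[0.0, -0.0015, 0.062], 0], [[0.0, -0.0015, 0.062], 0]]'

```text
clock: 9.85
eef_pos: [568.5, 4.3, -0.9]
tool_rot: [3.136, 0.011, 1.903]
force: [0.4, 0.6, 0.3]
width: 48.7
```

Emit:
move_arm --series '[[[0, 0, 0.002], 0], [[0, 0, 0.003], 0], [[0, 0, 0.003], 0]]'

```text
clock: 10.22
eef_pos: [568.6, 4.3, -3.8]
tool_rot: [3.136, 0.011, 1.903]
force: [0.4, 0.2, 0.3]
width: 48.8
```

Emit:
move_arm --series '[[[0, 0, 0.002], 0], [[0, 0, 0.002], 0], [[0, 0, 0.002], 0]]'

```text
clock: 10.6
eef_pos: [568.6, 4.3, -5.8]
tool_rot: [3.136, 0.011, 1.903]
force: [-0.7, -0.7, -0.4]
width: 48.8
```

Emit:
move_arm --series '[[[0, 0, 0], 0], [[0, 0, 0], 0], [[0, 0, 0], 0], [[0, 0, 0], 0]]' --claw 0

```text
clock: 11.1
eef_pos: [568.7, 4.3, -5.2]
tool_rot: [3.135, 0.011, 1.903]
force: [-1.6, 0.2, 4.8]
width: 34.4
```

Emit:
move_arm --series '[[[0, 0, -0.02], 0], [[0, 0, -0.06], 0], [[0.03, -0.002, -0.07], 0], [[0.085, -0.004, -0.07], 0], [[0.085, -0.004, -0.07], 0]]'

```text
clock: 11.72
eef_pos: [534.2, 89.9, 63.4]
tool_rot: [3.137, 0.007, 1.911]
force: [0.4, 0.1, -0.3]
width: 34.8
```

Emit:
move_arm --series '[[[0, 0, 0], 0], [[0, 0, 0], 0]]'

```text
clock: 11.98
eef_pos: [534.4, 89.2, 63.4]
tool_rot: [3.137, 0.007, 1.91]
force: [0.4, -0.0, -0.4]
width: 35.0
```

```bash
python3 - <<'E'
from pads import *
s=read_state();im=get_image("wrist");print(s["eef_pos"],s["width"],s["force"])
cv2.imwrite("pics/w8.png",im); m,T=pose("wrist",s)
for o in cork("wrist",im,s,PAD,lo=(5,90,50)): print(o)
print(go(np.array((536.8,84.1)),-5.2,s))
E
```

```text
[534.41375852  89.20886585  63.3816579 ] 35.03234236811928 [ 0.44202812 -0.04183162 -0.3527481 ]
(array([536.6,  84.1]), 5649, 0.7)
(array([563.5,   6.4]), 3697, 1.0)
(array([592.2, -74. ]), 640, 4.8)
None
('shift', array([-0.0051,  0.0002,  0.0686]), 'turn', np.float64(0.007))
```

View pics/w8.png

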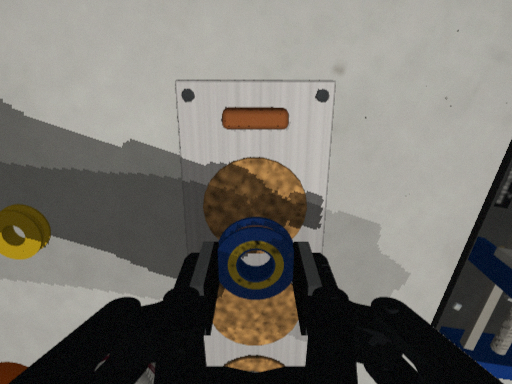

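Spool held level at (256,262), with pad 1 (255,205) below. Placing it.

Emit:
move_arm --series '[[[-0.006, 0, 0.03], 0.007], [[-0.006, 0, 0.055], 0.007], [[-0.006, 0, 0.066], 0.007], [[-0.006, 0, 0.068], 0.007], [[-0.006, 0, 0.068], 0.007]]'

```text
clock: 12.65
eef_pos: [537.6, 82.6, -4.0]
tool_rot: [3.136, 0.008, 1.902]
force: [-0.5, -0.5, -0.4]
width: 34.4
```

Emit:
move_arm --series '[[[0, 0, 0], 0], [[0, 0, 0], 0], [[0, 0, 0], 0]]' --claw 0.6

```text
clock: 13.02
eef_pos: [537.7, 82.8, -3.7]
tool_rot: [3.135, 0.008, 1.902]
force: [-0.3, -0.1, 0.1]
width: 51.2
```

Emit:
move_arm --series '[[[0, 0, -0.03], 0], [[0, 0, -0.08], 0], [[0, 0, -0.11], 0], [[0, 0, -0.11], 0], [[0, 0, -0.11], 0]]'

```text
clock: 13.65
eef_pos: [536.2, 83.6, 105.8]
tool_rot: [3.136, 0.007, 1.903]
force: [-0.6, -0.1, -0.3]
width: 51.2
```

```bash
cat >> pads.py <<'E'
def blob(im,lo,hi,x0,y0,r):
    mk=cv2.inRange(cv2.cvtColor(im,cv2.COLOR_BGR2HSV),lo,hi);w=np.zeros_like(mk);cv2.circle(w,(int(x0),int(y0)),r,255,-1)
    c=max(cv2.findContours(mk&w,0,cv2.CHAIN_APPROX_NONE)[0],key=cv2.contourArea);return cv2.fitEllipse(cv2.convexHull(c))
E
python3 - <<'E'
from pads import *
s=read_state();im=get_image("wrist");print(s["eef_pos"],s["tool_rot"],s["width"])
cv2.imwrite("pics/w9.png",im); m,T=pose("wrist",s)
for o in cork("wrist",im,s,PAD,lo=(5,90,50)): print(o)
e=blob(im,(100,120,40),(130,255,255),*proj(m,T,(536.8,84,18)),70);print(e);S=onz(m,T,*e[0],17);print("spool",S)
E
```

```text
[536.19005444  83.57470906 105.80475896] [3.13607952 0.00745137 1.90267137] 51.24828634880346
(array([536.5,  84.2]), 3863, 0.7)
(array([564. ,   5.8]), 4439, 0.5)
(array([591.2, -73. ]), 1255, 0.5)
None
((256.0279541015625, 184.9663543701172), (48.93868637084961, 49.99614334106445), 172.060302734375)
spool [538.08923801  83.35598215  17.        ]
```

Emit:
move_arm --series '[[[-0.05, 0, -0.02], 0], [[-0.11, 0, -0.02], 0], [[-0.17, 0, -0.02], 0], [[-0.22, 0, -0.02], 0], [[-0.235, 0, -0.02], 0]]'

```text
clock: 14.32
eef_pos: [611.6, -143.6, 125.6]
tool_rot: [3.14, 0.009, 1.897]
force: [-0.5, 0.1, 0.8]
width: 51.2
```

Emit:
move_arm --series '[[[0, 0, 0], 0], [[0, 0, 0], 0]]'

```text
clock: 14.58
eef_pos: [610.7, -141.5, 124.6]
tool_rot: [3.141, 0.007, 1.899]
force: [0.0, 0.4, 0.5]
width: 51.4
```

```bash
python3 - <<'E'
from pads import *
s=read_state();im=get_image("wrist");print(s["eef_pos"],s["tool_rot"],s["width"])
cv2.imwrite("pics/w10.png",im); m,T=pose("wrist",s)
for o in cork("wrist",im,s,PAD,lo=(5,90,50)): print(o)
print(proj(m,T,(617,-149,36)),proj(m,T,(590,-76,82)))
E
```

```text
[ 610.73938745 -141.50654267  124.59023718] [3.14115248 0.00653413 1.8985835 ] 51.37636356348342
None
(array([564.2,   5.2]), 1219, 1.0)
(array([591.9, -75.6]), 858, 0.3)
(array([ 619.5, -153.4]), 3306, 0.7)
(np.float64(258.8714091588823), np.float64(195.12145303094223)) (np.float64(256.56085583157244), np.float64(97.93501432734034))
```

View pics/w10.png

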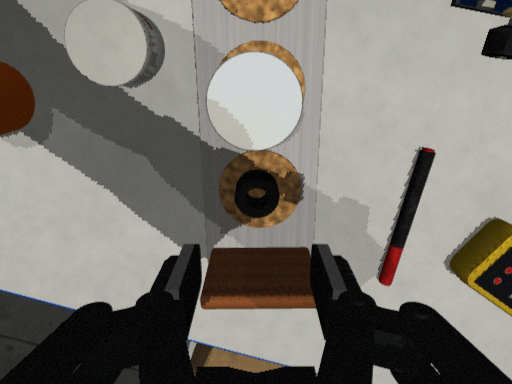

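Loupe is at (257,193) on pad 4, next to the tall board (262,278); the paste cap is at (255,100). Descending on the loupe.

Emit:
move_arm --series '[[[-0.0075, 0.002, 0.04], 0], [[-0.0075, 0.002, 0.09], 0], [[-0.0075, 0.002, 0.118], 0], [[-0.0075, 0.002, 0.126], 0], [[-0.0075, 0.002, 0.126], 0]]'

```text
clock: 15.25
eef_pos: [616.0, -147.3, -0.7]
tool_rot: [3.14, 0.006, 1.901]
force: [-0.6, 0.0, 0.3]
width: 51.2
```

Emit:
move_arm --series '[[[0, 0, 0], 0], [[0, 0, 0], 0], [[0, 0, 0], 0], [[0, 0, 0], 0]]' --claw 0

```text
clock: 15.75
eef_pos: [617.4, -147.4, 1.1]
tool_rot: [3.138, 0.008, 1.901]
force: [-1.6, -0.1, 7.7]
width: 33.4
```

Emit:
move_arm --series '[[[0, 0, -0.05], 0], [[0, 0, -0.11], 0], [[0.05, 0, -0.12], 0], [[0.11, 0, -0.12], 0], [[0.15, 0, -0.12], 0]]'

```text
clock: 16.38
eef_pos: [567.2, -1.4, 120.8]
tool_rot: [3.136, 0.006, 1.903]
force: [0.2, 0.1, -0.3]
width: 33.3
```

Emit:
move_arm --series '[[[0, 0, 0], 0], [[0, 0, 0], 0]]'

```text
clock: 16.62
eef_pos: [567.7, -1.9, 121.4]
tool_rot: [3.135, 0.007, 1.903]
force: [-0.2, -0.9, 0.4]
width: 33.4
```

```bash
python3 - <<'E'
from pads import *
s=read_state();print(s["eef_pos"],s["tool_rot"],s["width"]);print(go((564.2,5.4),1.1,s))
E
```

```text
[567.73873873  -1.8627478  121.394031  ] [3.13513733 0.00698514 1.90318396] 33.40321019775835
('shift', array([ 0.0089, -0.0018,  0.1202]), 'turn', np.float64(0.0))
```

Emit:
move_arm --series '[[[0.008, -0.001, 0.05], 0], [[0.008, -0.001, 0.1], 0], [[0.008, -0.001, 0.116], 0], [[0.008, -0.001, 0.119], 0], [[0.008, -0.001, 0.119], 0]]'

```text
clock: 17.25
eef_pos: [566.5, 4.0, 3.6]
tool_rot: [3.133, 0.008, 1.902]
force: [-0.5, 0.4, -0.6]
width: 33.8
```

Emit:
move_arm --series '[[[0, 0, 0], 0], [[0, 0, 0], 0]]'

```text
clock: 17.5
eef_pos: [567.6, 4.0, 4.9]
tool_rot: [3.131, 0.009, 1.902]
force: [0.2, -0.2, 0.0]
width: 33.6
```

Emit:
move_arm --series '[[[0.0025, -0.003, 0.0035], 0], [[0.0025, -0.003, 0.0045], 0], [[0.0025, -0.003, 0.0045], 0]]'

```text
clock: 17.88
eef_pos: [563.7, 5.8, 1.2]
tool_rot: [3.131, 0.008, 1.902]
force: [-2.1, 0.3, 8.3]
width: 33.3
```

Emit:
move_arm --series '[[[0, 0, 0], 0], [[0, 0, 0], 0], [[0, 0, 0], 0]]' --claw 0.6

```text
clock: 18.25
eef_pos: [563.6, 5.8, 1.0]
tool_rot: [3.131, 0.008, 1.902]
force: [0.4, -1.1, 0.4]
width: 51.2
```

Emit:
move_arm --series '[[[0, 0, -0.03], 0], [[0, 0, -0.09], 0], [[-0.03, 0, -0.13], 0], [[-0.07, 0, -0.15], 0], [[-0.07, 0, -0.15], 0]]'

```text
clock: 18.88
eef_pos: [586.4, -64.4, 153.8]
tool_rot: [3.127, 0.013, 1.897]
force: [-0.1, 1.4, -0.8]
width: 51.1
```

Emit:
move_arm --series '[[[0, 0, 0], 0], [[0, 0, 0], 0], [[0, 0, 0], 0]]' --claw 1

```text
clock: 19.25
eef_pos: [585.9, -63.4, 153.1]
tool_rot: [3.128, 0.012, 1.898]
force: [-0.4, 0.3, 0.4]
width: 85.4
```

```bash
python3 - <<'E'
from pads import *
s=read_state();im=get_image("wrist");print(s["eef_pos"],s["tool_rot"],s["width"],s["force"])
cv2.imwrite("pics/w11.png",im); m,T=pose("wrist",s)
for o in cork("wrist",im,s,PAD,lo=(5,90,50)): print(o)
print(proj(m,T,(564.2,5.4,36)),proj(m,T,(590,-76,82)))
E
```

```text
[585.91251212 -63.43587054 153.10125505] [3.12797738 0.01182784 1.89834554] 85.3703723187739 [-0.42352659  0.28214687  0.41261474]
(array([536.1,  84.4]), 1175, 1.5)
(array([564.4,   4.6]), 4345, 0.7)
(array([591.8, -74.9]), 1245, 0.4)
(array([ 619.2, -152.6]), 2530, 0.5)
(np.float64(254.4311256589274), np.float64(84.8504308136583)) (np.float64(252.87050921207134), np.float64(208.07327845206615))
```

View pics/w11.png

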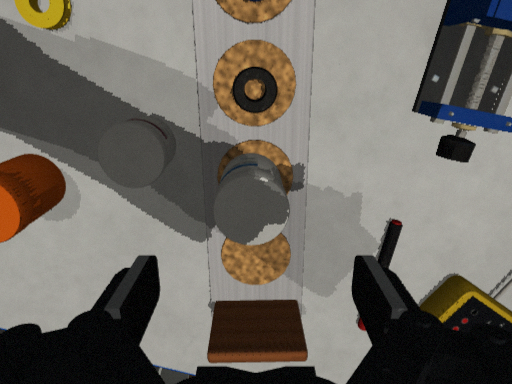

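```bash
python3 - <<'E'
from pads import *
s=read_state();im=cv2.imread("pics/w11.png"); m,T=pose("wrist",s)
e=blob(im,(0,0,0),(180,255,50),255,90,32);print(e);L=onz(m,T,*e[0],34);print("loupe",L,rel(L,2))
print(onz(m,T,252,208,82), go((590,-76),40,s))
E
```

```text
((254.35354614257812, 89.36841583251953), (44.605552673339844, 45.37193298339844), 173.3858642578125)
loupe [565.43392597   1.91136372  34.        ] (np.float64(-2.7), np.float64(0.2))
[589.49588331 -76.31034917  82.        ] ('shift', array([-0.0117, -0.0018,  0.1133]), 'turn', np.float64(-0.005))
```

Loupe is on pad 2 (about 3 mm off centre), the flux jar is parked at (137,153), and the paste cap is at (251,208) under the tool. Grasping the paste jar.

Emit:
move_arm --series '[[[-0.012, -0.002, 0.05], -0.005], [[-0.012, -0.002, 0.1], -0.005], [[-0.012, -0.002, 0.126], -0.005], [[-0.012, -0.002, 0.126], -0.005], [[-0.012, -0.002, 0.126], -0.005]]'

```text
clock: 19.92
eef_pos: [590.9, -76.5, 28.2]
tool_rot: [3.127, 0.013, 1.903]
force: [0.2, -0.6, -0.1]
width: 85.0
```

Emit:
move_arm --series '[[[0, 0, 0], 0], [[0, 0, 0], 0], [[0, 0, 0], 0], [[0, 0, 0], 0]]' --claw 0

```text
clock: 20.42
eef_pos: [591.9, -76.5, 30.1]
tool_rot: [3.124, 0.014, 1.904]
force: [-0.6, -0.3, 6.5]
width: 55.9
```

Emit:
move_arm --series '[[[0, 0, -0.02], 0], [[0, 0, -0.04], 0], [[-0.04, 0, -0.04], 0], [[-0.08, 0, -0.04], 0], [[-0.08, 0, -0.04], 0]]'

```text
clock: 21.05
eef_pos: [617.9, -157.2, 72.4]
tool_rot: [3.123, 0.018, 1.898]
force: [-0.2, -0.0, -1.4]
width: 55.9
```

Emit:
move_arm --series '[[[0, 0, 0], 0], [[0, 0, 0], 0], [[0, 0, 0], 0]]'

```text
clock: 21.42
eef_pos: [617.9, -155.9, 72.4]
tool_rot: [3.123, 0.018, 1.9]
force: [0.1, 0.1, -1.7]
width: 56.1
```

```bash
python3 - <<'E'
from pads import *
s=read_state();print(s["eef_pos"],s["tool_rot"],s["width"]);print(go((619.5,-154),30.1,s))
E
```

```text
[ 617.85912095 -155.88953465   72.39209406] [3.12294686 0.01754105 1.89964165] 56.06927361042794
('shift', array([0.002 , 0.0014, 0.0423]), 'turn', np.float64(-0.003))
```

Emit:
move_arm --series '[[[0.002, 0.001, 0.025], -0.003], [[0.002, 0.001, 0.038], -0.003], [[0.002, 0.001, 0.0415], -0.003], [[0.002, 0.001, 0.0415], -0.003], [[0.002, 0.001, 0.0415], -0.003]]'

```text
clock: 22.05
eef_pos: [619.6, -154.5, 31.4]
tool_rot: [3.122, 0.018, 1.902]
force: [-0.1, -0.3, -1.3]
width: 56.3
```

```bash
python3 - <<'E'
from pads import *
s=read_state();print(s["eef_pos"],s["tool_rot"],s["width"],s["force"]);print(go((619.5,-154),30.1,s))
E
```

```text
[ 619.64081103 -154.45388007   31.44797563] [3.12207742 0.01843859 1.90245147] 56.290290884098 [-0.12408236 -0.34890286 -1.32548937]
('shift', array([ 0.0005, -0.    ,  0.0013]), 'turn', np.float64(-0.0))
```

Emit:
move_arm --series '[[[0, 0, 0.0013], 0], [[0, 0, 0.0016], 0], [[0, 0, 0.0016], 0]]'

```text
clock: 22.42
eef_pos: [620.1, -154.8, 30.3]
tool_rot: [3.121, 0.019, 1.902]
force: [0.6, 0.7, 1.3]
width: 56.4
```

Emit:
move_arm --series '[[[0, 0, 0], 0], [[0, 0, 0], 0], [[0, 0, 0], 0]]' --claw 1

```text
clock: 22.8
eef_pos: [620.0, -154.7, 30.2]
tool_rot: [3.121, 0.019, 1.902]
force: [0.5, 0.3, -0.3]
width: 85.3
```

Emit:
move_arm --series '[[[0, 0, -0.04], 0], [[0, 0, -0.09], 0], [[0.02, -0.02, -0.11], 0], [[0.06, -0.06, -0.11], 0], [[0.095, -0.095, -0.11], 0]]'

```text
clock: 23.42
eef_pos: [494.9, -93.8, 136.8]
tool_rot: [3.121, 0.019, 1.902]
force: [-0.3, 0.0, 0.5]
width: 85.5
```

Emit:
move_arm --series '[[[0, 0, 0], 0], [[0, 0, 0], 0], [[0, 0, 0], 0]]'

```text
clock: 23.8
eef_pos: [496.5, -94.5, 136.9]
tool_rot: [3.12, 0.02, 1.902]
force: [0.1, 0.5, -1.0]
width: 85.4
```

```bash
python3 - <<'E'
from pads import *
s=read_state();im=get_image("wrist");print(s["eef_pos"],s["tool_rot"],s["width"],s["force"])
cv2.imwrite("pics/w12.png",im); m,T=pose("wrist",s)
for o in cork("wrist",im,s,PAD,lo=(5,90,50)): print(o)
print(proj(m,T,(486.5,-75,50)),proj(m,T,(619.2,-153,82)))
E
```

```text
[496.50113431 -94.5192871  136.93040006] [3.11958566 0.02013466 1.90201322] 85.35906189906306 [ 0.10983366  0.45730054 -1.00159757]
(array([535.6,  84.1]), 906, 1.2)
(array([563.8,   4.4]), 4251, 0.7)
(array([591. , -74.4]), 4607, 0.6)
(array([ 618.8, -153.4]), 1121, 0.6)
(np.float64(247.7255107006188), np.float64(156.12899116216454)) (np.float64(376.29719223822417), np.float64(310.30071049192077))
```

View pics/w12.png

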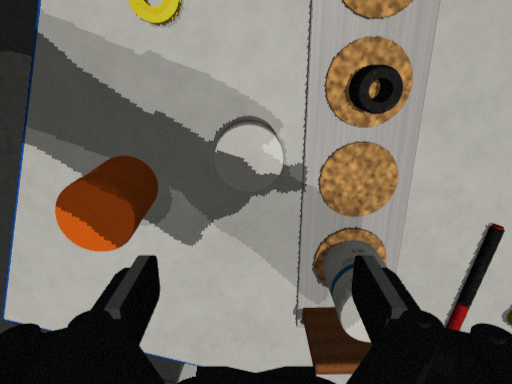

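Flux cap at (249,155), clear of the orange jar; pad 3 (358,178) is empty.

```bash
python3 - <<'E'
from pads import *
s=read_state();m,T=pose("wrist",s);F=onz(m,T,249,155,50);print(F,go(F[:2],9,s),go(F[:2],80,s))
E
```

```text
[486.83872894 -73.80708536  50.        ] ('shift', array([ 0.0252, -0.0049,  0.1273]), 'turn', np.float64(-0.001)) ('shift', array([ 0.0237, -0.0034,  0.0563]), 'turn', np.float64(-0.001))
```

Emit:
move_arm --series '[[[0.022, -0.002, 0.03], 0], [[0.0235, -0.0035, 0.06], 0], [[0.025, -0.004, 0.1], 0], [[0.025, -0.005, 0.125], 0], [[0.025, -0.005, 0.125], 0]]'

```text
clock: 24.48
eef_pos: [486.0, -74.4, 9.5]
tool_rot: [3.123, 0.018, 1.901]
force: [0.1, 0.4, 0.4]
width: 85.2
```

Emit:
move_arm --series '[[[0, 0, 0], 0], [[0, 0, 0], 0], [[0, 0, 0], 0], [[0, 0, 0], 0]]' --claw 0

```text
clock: 24.98
eef_pos: [486.9, -74.7, 11.0]
tool_rot: [3.121, 0.02, 1.901]
force: [-0.5, 0.1, 5.6]
width: 51.3
```

Emit:
move_arm --series '[[[0, 0, -0.04], 0], [[0, 0, -0.075], 0], [[-0.015, 0.04, -0.08], 0], [[-0.033, 0.095, -0.08], 0], [[-0.033, 0.095, -0.08], 0]]'

```text
clock: 25.6
eef_pos: [591.1, -73.3, 95.1]
tool_rot: [3.114, 0.023, 1.904]
force: [-1.2, -0.0, -2.1]
width: 51.1
```

Emit:
move_arm --series '[[[0, 0, 0], 0], [[0, 0, 0], 0], [[0, 0, 0], 0]]'

```text
clock: 25.98
eef_pos: [590.2, -73.4, 95.2]
tool_rot: [3.114, 0.023, 1.903]
force: [-0.1, 0.1, -0.6]
width: 51.3
```

```bash
python3 - <<'E'
from pads import *
s=read_state();print(s["eef_pos"],s["tool_rot"],s["width"],s["force"]);print(go((591.5,-75.5),21.3,s))
E
```

```text
[590.2073418  -73.36699241  95.20854173] [3.11434    0.02268558 1.90319731] 51.304759019798624 [-0.07191444  0.08910121 -0.58103542]
('shift', array([-0.0008, -0.0015,  0.0739]), 'turn', np.float64(0.0))
```

Emit:
move_arm --series '[[[-0.001, -0.001, 0.04], 0], [[-0.001, -0.0015, 0.066], 0], [[-0.001, -0.0015, 0.073], 0], [[-0.001, -0.0015, 0.073], 0], [[-0.001, -0.0015, 0.073], 0]]'

```text
clock: 26.6
eef_pos: [592.2, -76.0, 23.1]
tool_rot: [3.113, 0.024, 1.903]
force: [0.2, 0.4, -2.4]
width: 51.4
```

```bash
python3 - <<'E'
from pads import *
s=read_state();print(s["eef_pos"],s["tool_rot"],s["width"],s["force"]);print(go((591.5,-75.5),21.3,s))
E
```

```text
[592.24383052 -75.95701272  23.10726167] [3.11284537 0.02355366 1.90306219] 51.353515327341036 [ 0.16735919  0.35634404 -2.40248798]
('shift', array([ 0.0007, -0.0006,  0.0018]), 'turn', np.float64(0.0))
```

Emit:
move_arm --series '[[[0.0005, -0.0005, 0.002], 0], [[0.0005, -0.0005, 0.0025], 0], [[0.0005, -0.0005, 0.0025], 0]]'

```text
clock: 26.98
eef_pos: [592.1, -75.8, 21.2]
tool_rot: [3.112, 0.024, 1.903]
force: [-0.9, -0.4, 4.4]
width: 51.4
```

Emit:
move_arm --series '[[[0, 0, 0], 0], [[0, 0, 0], 0], [[0, 0, 0], 0]]' --claw 1

```text
clock: 27.35
eef_pos: [592.1, -75.7, 21.1]
tool_rot: [3.112, 0.024, 1.903]
force: [0.4, -0.5, -0.3]
width: 85.5
```

Emit:
move_arm --series '[[[0, 0, -0.04], 0], [[0, 0, -0.09], 0], [[0.02, 0, -0.15], 0], [[0.06, 0, -0.2], 0], [[0.11, 0, -0.23], 0]]'

```text
clock: 27.98
eef_pos: [548.7, 31.1, 250.9]
tool_rot: [3.109, 0.025, 1.9]
force: [0.2, 1.4, -0.2]
width: 85.1
```

Emit:
move_arm --series '[[[0, 0, -0.04], 0], [[0, 0, -0.04], 0], [[0, 0, -0.04], 0]]'

```text
clock: 28.35
eef_pos: [546.6, 31.5, 290.4]
tool_rot: [3.109, 0.025, 1.9]
force: [-0.3, 0.4, -0.4]
width: 85.0
```

```bash
python3 - <<'E'
from pads import *
s=read_state();im=get_image("wrist");print(s["eef_pos"],s["tool_rot"],s["width"],s["force"])
cv2.imwrite("pics/w13.png",im); m,T=pose("wrist",s)
for o in cork("wrist",im,s,PAD,lo=(5,90,50)): print(o)
for i,z in enumerate((22,36,60,82)): print(i+1,np.round(proj(m,T,np.r_[PAD[i],z]),1))
sc=get_image("side")[190:310,220:380]; print(s["clock"])
cv2.imwrite("pics/w14.png",np.hstack([cv2.resize(im,(400,300)),cv2.resize(sc,(400,300))]))
E
```

```text
[546.58277107  31.45853863 290.36678391] [3.10932485 0.02464199 1.89997609] 84.95300415502881 [-0.25609019  0.38042833 -0.4438282 ]
(array([536.8,  83.7]), 1869, 0.9)
(array([563.8,   4.9]), 1526, 0.8)
(array([591.6, -74.5]), 684, 0.7)
(array([ 619.1, -153.7]), 350, 0.8)
1 [254.1  92.3]
2 [254.6 162. ]
3 [255.4 230.2]
4 [256.1 295.3]
28.35
```

View pics/w14.png

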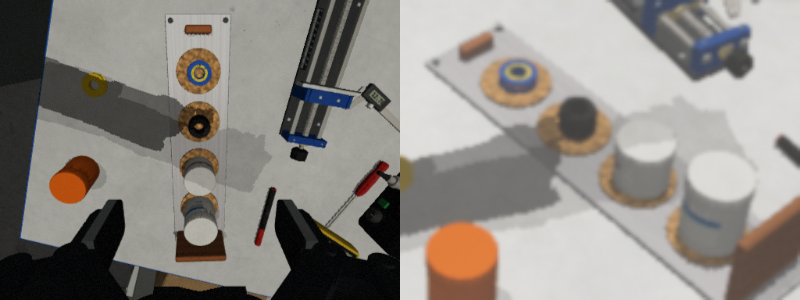

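Order from the left is spool, loupe, flux, paste. The tops are at (255,93), (256,162), (256,232) and (257,293), within about 2 px of the projected pad centres. All are upright and the gripper is clear, so I'm handing in.

```bash
python3 -c "
from cell import *
print(finish_job())"
```

```text
the job is handed in; nothing more can be done
None
```

The rack is in height order. The paste jar is on pad 4 next to the tall board, the flux jar on pad 3, the loupe on pad 2 and the spool on pad 1. I handed it in at about 28 s. The flux jar was parked on the bench in front of the rack while the others moved.

**Last checks:** the final wrist view shows each top within about 2 px (roughly 2–3 mm) of its projected pad centre. In the side view all four stand upright. The arm stands well clear with the gripper open, and no wrist force I read went above about 10 N. I did not go near the eraser, the orange jar or the yellow spool. The last pictures I viewed show the orange jar and yellow spool where they were, but do not cover the eraser.

**What failed or disagreed:**
- **Missed grasp:** the first grip on the spool closed on nothing. The finger tips turned out to sit about 16–20 mm farther back than the nominal TCP. I went lower and the second try held.
- **Loupe off-centre:** it stands about 3 mm from the centre of its pad by the closer measurement; I left it there.
- **Tool tilt:** the tool's tilt drifted to about 0.04 rad over the run, with no visible effect on the placings.
- **Finger opening:** while holding a part, the reported opening was 2–4 mm below its stated diameter.

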